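# Feel the end float of a gear shaft, centre it and bring up the sensor

## Task

Check the end float of the gear shaft: push it all the way in until you feel its inner stop, then draw it all the way out to its outer stop, then set it to the middle of that float. With the shaft centred, slide the displacement sensor along its rail towards the shaft until it clicks past its detent and is fully home, then let go, leaving the shaft centred and the other things on the table where they are.

Things in the scene. Friction and masses are not known exactly. Their poses are not given: they have to be found in the camera images.
- gearbox: Gear unit, fixed: steel base plate 380x120x15 mm (x -310 to +70 mm) with a grey housing 90x100 mm, top 112 mm above the table. Origin: on the table under the housing's centre. x runs along the shaft from the sensor rail to the shaft's free end (the direction that draws the shaft out), y level across it, z up. Shaft axis: y = 0, 75 mm above the table.
- neck (a point): Centre of the shaft's gripping neck, on its axis, 75 mm above the table: cylinder 26 mm diameter, 36 mm long, between a toothed gear (54 mm diameter, 12 mm thick, housing side) and an end disc (44 mm diameter, 12 mm thick). Axes as the gearbox; moves only along gearbox x, about 115 to 145 mm from the housing's centre. Grip it from above, closing across the shaft.
- spindle (a joint): Axial position of the shaft (m), growing as it is drawn out (gearbox +x); its zero is an arbitrary mark between the stops. It slides with 2.5 N friction, stays where left, and meets a hard stop inside the housing at each end. The stops are hidden and must be felt; the float is 15 to 40 mm. At the start the shaft stands between the stops.
- post (a point): Point on the centre line of the sensor's upright grip post, 132 mm above the table, 20 mm below the post's top. Post: aluminium, 24 mm along the rail x 28 mm across, on a shoe 60x50 mm (top 67 mm above the table); black sensor head beside it on the shaft side (top 95 mm). Axes as the gearbox; it is at gearbox x = -264 mm fully back, -154 mm fully home.
- carriage (a joint): Position of the sensor on its rail (m): 0 fully back, growing towards the shaft (gearbox +x), 0.110 at the hard end stop = fully home. Slides with 1.5 N friction; from about 0.091 a spring plunger (detent) resists with about 5 to 10 N, then holds it between plunger and end stop. It never touches the shaft.
- v_block: Bystander: steel V-block 75 x 50 x 44 mm, origin under its centre.
- ring_gauge: Bystander: steel ring gauge, 76 mm outside diameter, 24 mm high, origin under its centre.
- screwdriver: Bystander: screwdriver 190 mm long lying on the table.
- gauge_case: Bystander: closed wooden case 70 x 130 x 35 mm, origin under its centre.
- spray_can: Bystander: aluminium can 56 mm in diameter, 170 mm high, origin under its centre.
- cleaner: Bystander: clear bottle 60 mm in diameter, 160 mm high, origin under its centre.
- mouse: Bystander: round black pointing device, 60 mm in diameter, 34 mm high, origin under its centre.

How it is judged (in metres and radians):
On the way, in this order (a step that is already met when the one before it is completed fails the run):
1. the shaft is pushed in against its inner stop (within 1.5 mm) (value of joint spindle below -0.0075 m), for 0.1 s.
2. the shaft is drawn out against its outer stop (within 1.5 mm) (value of joint spindle above 0.0155 m), for 0.1 s.
3. the shaft stands in the middle of its float (within 3 mm) (value of joint spindle between 0.001 and 0.007 m), for 0.3 s.
4. the sensor is home past its detent (value of joint carriage above 0.107 m), for 0.2 s.
At the end, for the whole second after the job is handed in: The shaft rests within 3 mm of the middle of its float, the sensor rests past its detent within 3 mm of its end stop, and both are let go (all of step 3 and value of joint carriage above 0.107 m and velocity of joint carriage between -0.005 and 0.005 m/s and velocity of joint spindle between -0.005 and 0.005 m/s); the robot touches nothing.
It fails at once if a bystander is pushed more than 30 mm or knocked over (distance of any of v_block, ring_gauge, screwdriver, gauge_case, spray_can, cleaner, mouse from where it was at the start of the episode above 0.03 m or angle between any of spray_can, cleaner's own z axis and vertical above 0.5 rad).
It also fails if it takes over 56 s, if anything falls off the work surface, if the arm or the gripper's body presses on something with over 40 N, if the wrist force passes 120 N, or if a joint passes its speed limit or range.

## Robot

A 6-joint arm with a two-finger parallel gripper is mounted at the origin on the work surface. World frame = base frame: x ahead of the robot, y to its left, z up, the work surface at z = 0. Lengths are in mm, angles in rad, forces in N, time in s.
With the tool pointing down it reaches from about 375 to 975 mm from the base axis. Payload 3.8 kg.
Tool frame: the origin (TCP) lies on the centre line of the jaws, within the pads' length; the fingertips stand 17 mm ahead of it and the grasp point (between the pads) lies 2 mm behind it (ctrl.nose_length is the distance from the TCP to the fingertips, in mm); z points along the fingers, x is the direction in which the jaws open and shut, and the axes are right-handed (so a half turn about z gives the same grasp; the last joint's range is limited). The gripper opens to 88 mm and grips with 3 to 60 N. Pads are 18 mm wide; open, the fingers measure 123 mm over their backs; the gripper's body (75 mm by 187 mm) begins 45 mm behind the grasp point.
Start: joints at [1.234, 0.264, 1.604, -0, 1.274, -0.037], TCP at [199.345, 644.887, 255.706] pointing down, gripper open.
Joint ranges: [-2.63, 2.63], [-0.94, 2.18], [0.31, 2.57], [-1.31, 4.45], [0, 2.66], [-2.55, 2.55]. Speed limits (rad/s): [2.57, 2.57, 3.14, 3.14, 3.14, 3.14].

## Interface

Orientations are given as a unit quaternion [x, y, z, w].
In Python, from workcell import ctrl gives the robot as it stands.
- The arm moves only by the tool send_rows, never from a script. Its arguments are lists of equal length, an entry for each row: "dp": the shift along the tool's x, y, z in m, a list of three; "twist": the turn about the tool's z in rad; "claw": the finger opening in m, from 0 to 0.0881. A call has 1 to 5 rows; each row is the pose to reach, as a shift and turn from the pose commanded when the call began, along the tool's axes at that moment; what a row does not reach only later rows make up. A row lasts 1/8 s, in which the tool goes at most 62.5 mm and 10.7 degrees, less where a joint would pass 70% of its speed; a pose out of reach is approached as far as the arm can. A call with a gripper value outside its range is refused whole. The fingers move at their own pace and stop on an object; "grip_force" is the grip in N (left out, the last holds). Time passes only in rows, so rows that repeat a pose let the fingers close. It gives the time, the measured TCP pose, the force and the opening at its end, in the units of the state.
- ctrl.state(): the state, without advancing time (a new reading comes with each control period).
- ctrl.get_image(name): name is "scene" or "top" or "wrist"; returns a dict with "color" (400x640x3 uint8, red, green, blue), "K" (3x3 intrinsics, pixels), "distortion" ([k1, k2, p1, p2, k3] as OpenCV has them; the pictures are not rectified), "R" (3x3) and "t" (3): a world point X has camera coordinates R X + t; the wrist camera has in their place "mount" (4x4, takes a point from camera to tool coordinates, whose origin is the TCP and whose axes are the tool frame's). Camera axes: x right, y down, z forward; pixel columns grow to the right and rows downward; lengths in mm; the calibration is good to about 2 mm. A picture is of the moment at which its call begins: read the wrist's pose just before it. There is no depth.
- ctrl.job_done(): hands the job in, once; it reports no verdict.
Trained networks look in a picture, given as the dict that the camera call returned (one of the last four; its "shot" number tells which), for a name from the list of things; names that differ only in an ending like _2 or _b are one class to them, and where a whole thing is asked for, a point or a joint stands for the part that bears it (a point fixed in the world has none). Each returns a list of dicts, best first, with "score" (0 to 1); they miss things now and then, are a little off and sometimes report something else, mostly with a low value. They report only what shows in the picture. A call takes as long as a camera call.
- ctrl.boxes_of(picture, query): "xyz" ([x, y, z] in mm, in the coordinates of the camera as it stood for that picture, good to about 4 mm: the middle of the surface that is visible of it).
- ctrl.outline_of(picture, query): "pixels" (400x640 bool, what is visible of it).
- ctrl.mark_of(picture, query): "xyz" ([x, y, z] in mm, in the coordinates of the camera as it stood for that picture, good to about 4 mm: a listed point, or the origin of a listed thing).
The state is a dict: "t": time; "joints": joint angles; "joint_vel": joint speeds; "tau": joint torques, N m; "position": TCP position; "ee_rot": TCP orientation; "force": force on the tool from outside, world axes, zero at the start; "torque": the same for the moment, N m; "opening": finger opening in mm.
Only numpy, scipy, OpenCV 4.12 (cv2) and the standard library are available. Lean on these libraries where they do the work, as an engineer would, in place of code of your own. Each camera call takes 0.05 s, during which the arm holds its last target. There are 200 camera calls.

## Working session

There is one attempt and no reset: what is moved stays moved. The work goes in short steps, Python scripts to look and compute and a tool call to move; the robot and the scene stay as the last step left them, time stands still between calls to the robot, and variables do not carry over. Pictures are saved under pics/ and viewed, about 8 in all and at most 12, crops included, and the job is handed in when it is done.

Besides the shell and the picture viewer there is one more tool, called after "Call:" as name([rows], argument=value, ...), one row to a line, values as JSON. send_rows: Moves the arm, as the interface text tells. Its arguments: {"type":"object","properties":{"dp":{"type":"array"},"twist":{"type":"array"},"claw":{"type":"array"},"grip_force":{"type":"number"}},"required":["dp","twist","claw"]}

```bash
mkdir -p pics; cat > h.py <<'E'
import numpy as np,cv2
from scipy.spatial.transform import Rotation as Ro
from workcell import ctrl
def w(im,p,st=None):
    p=np.array(p,float)
    if 'R' in im and im['R'] is not None: return np.array(im['R']).T@(p-np.array(im['t']))
    M=np.array(im['mount']); q=M[:3,:3]@p+M[:3,3]
    return Ro.from_quat(st['ee_rot']).as_matrix()@q+np.array(st['position'])
def save(im,n): cv2.imwrite('pics/'+n,im['color'][:,:,::-1])
E
python3 - <<'E'
from h import *
s=ctrl.state(); print(s['t'],s['position'],s['ee_rot'],s['force'])
for n in ['top','scene']:
    im=ctrl.get_image(n); save(im,n+'.png')
    for q in ['gearbox','neck','post']:
        for d in ctrl.mark_of(im,q)[:2]: print(n,q,round(d['score'],2),w(im,d['xyz']).round(1))
    if n=='top':
      for q in ['v_block','ring_gauge','screwdriver','gauge_case','spray_can','cleaner','mouse']:
        for d in ctrl.mark_of(im,q)[:1]: print(n,q,round(d['score'],2),w(im,d['xyz']).round(1))
a=cv2.imread('pics/top.png');b=cv2.imread('pics/scene.png')
cv2.imwrite('pics/a.png',cv2.resize(np.vstack([a,b]),(480,600),interpolation=cv2.INTER_AREA))
E
```

```text
0.0 [199.14042283 644.27553246 254.40823292] [ 8.04769647e-01  5.93586246e-01 -9.00352750e-04  6.10684075e-04] [-0.59236376 -0.26588413 -0.76295231]
top gearbox 0.89 [560.  112.3  -1.3]
top neck 0.86 [541.  240.2  76. ]
top neck 0.51 [ 5.576e+02  1.093e+02 -2.000e-01]
top post 0.68 [ 597.8 -109.6  127.1]
top v_block 0.87 [683.7  69.5  -1.6]
top ring_gauge 0.61 [442.8  70.2  -3.7]
top screwdriver 0.77 [ 7.585e+02 -1.529e+02 -4.000e-01]
top gauge_case 0.8 [ 3.294e+02  2.655e+02 -1.000e-01]
top spray_can 0.89 [364.9 475.9   2.2]
top cleaner 0.72 [551.9 449.7  -1.3]
top mouse 0.74 [ 4.164e+02 -4.444e+02  2.000e-01]
scene gearbox 0.9 [555.7 109.4   5.3]
scene neck 0.57 [537.8 240.5  78.3]
scene neck 0.53 [325.9 264.2   1.4]
scene post 0.87 [ 593.9 -102.8  136.9]
```

View pics/a.png

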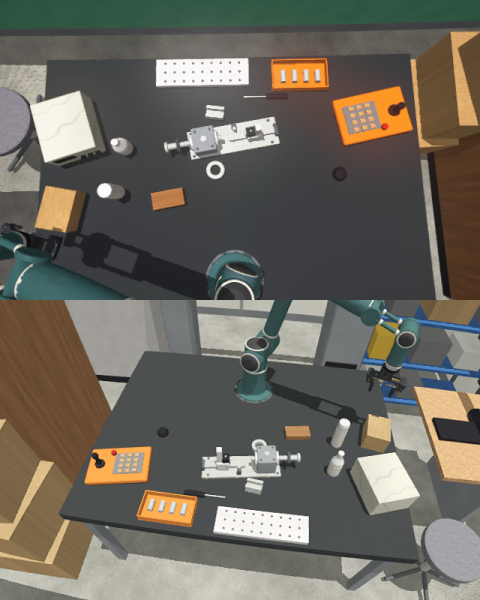

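The pictures show the gear unit in the middle, with the shaft to the left in the top view (+y) and the sensor post to the right. The networks put the neck at about (540, 240) and the axis at about 99°. I'll approach above the neck.

Call:
send_rows([
  [-0.03,0.05,0],
  [-0.06,0.1,0],
  [-0.09,0.15,0],
  [-0.12,0.2,0],
  [-0.16,0.25,0],
], twist=[0.15,0.33,0.51,0.69,0.87], claw=[0.088,0.088,0.088,0.088,0.088], grip_force=40)

```text
t: 1.38
position: [391.3, 418.3, 256.0]
ee_rot: [0.981, 0.196, 0.0, -0.0]
force: [1.1, 0.5, 0.2]
opening: 87.8
```

```bash
cat >> h.py <<'E'
def rel(target,ax):
    """shift (mm, tool axes) and twist to bring TCP to target with tool x along world angle ax (mod pi)"""
    s=ctrl.state(); R=Ro.from_quat(s['ee_rot']).as_matrix()
    d=R.T@(np.array(target)-np.array(s['position']))
    a=np.arctan2(R[1,0],R[0,0]); tw=-(ax-a); tw=(tw+np.pi/2)%np.pi-np.pi/2
    print('t',round(s['t'],2),'pos',np.round(s['position'],1),'x-axis deg',np.degrees(a).round(1),'dp',d.round(1),'twist',tw.round(3),'F',np.round(s['force'],1),'open',round(s['opening'],1))
E
python3 -c "
from h import *
rel([540,240,210],np.radians(9.2))"
```

```text
t 1.38 pos [391.3 418.3 256. ] x-axis deg 22.7 dp [ 68.5 221.8  46. ] twist 0.235 F [1.1 0.5 0.2] open 87.8
```

Call:
send_rows([
  [0.017,0.055,0],
  [0.034,0.11,0.01],
  [0.051,0.165,0.02],
  [0.068,0.222,0.04],
  [0.068,0.222,0.046],
], twist=[0.06,0.12,0.18,0.235,0.235], claw=[0.088,0.088,0.088,0.088,0.088])

```text
t: 2.0
position: [540.9, 238.1, 208.4]
ee_rot: [0.997, 0.08, -0.001, 0.001]
force: [0.5, 1.3, -0.5]
opening: 88.1
```

```bash
python3 - <<'E'
from h import *
s=ctrl.state(); im=ctrl.get_image('wrist'); save(im,'w1.png')
for q in ['neck','gearbox','post']:
    for d in ctrl.mark_of(im,q)[:2]: print(q,round(d['score'],2),w(im,d['xyz'],s).round(1))
rel([540,240,210],np.radians(9.2))
E
```

```text
neck 0.92 [538.  243.9  77. ]
gearbox 0.81 [557.1 115.4  -2.8]
t 2.2 pos [538.8 242.5 209.9] x-axis deg 9.6 dp [ 0.7  2.6 -0.1] twist 0.006 F [-0.1  0.4 -0.3] open 87.8
```

View pics/w1.png

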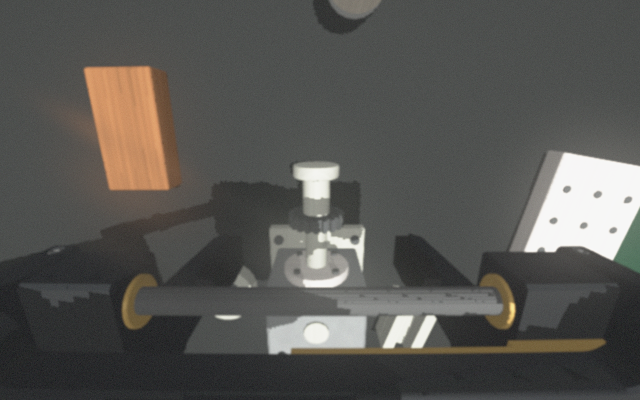

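The wrist picture shows the shaft upright at column 316, with the disc at row 172, the neck at about 195 and the gear at 217. The jaws are aligned with it. The arm was still settling, so I'll measure once more.

```bash
python3 - <<'E'
from h import *
s=ctrl.state(); im=ctrl.get_image('wrist')
for q in ['neck','gearbox']:
    for d in ctrl.mark_of(im,q)[:1]: print(q,round(d['score'],2),w(im,d['xyz'],s).round(1))
M=np.array(im['mount']);R=Ro.from_quat(s['ee_rot']).as_matrix()
for px,z in [((316,181),88),((316,193),88),((316,206),88),((316,165),97),((316,332),112)]:
    u=cv2.undistortPoints(np.array([[px]],float),np.array(im['K']),np.array(im['distortion']))[0,0]
    r=R@M[:3,:3]@np.array([*u,1]); c=R@M[:3,3]+s['position']
    print(px,(c+r*(z-c[2])/r[2]).round(1))
cv2.imwrite('pics/c.png',cv2.resize(im['color'][130:290,220:420,::-1],None,fx=3,fy=3))
rel([539,243,78],np.radians(9))
E
```

```text
neck 0.68 [536.2 242.5  76.5]
gearbox 0.79 [552.1 112.6   1.5]
(316, 181) [533.8 260.6  88. ]
(316, 193) [535.7 249.3  88. ]
(316, 206) [537.8 236.7  88. ]
(316, 165) [531.2 276.7  97. ]
(316, 332) [558.4 114.5 112. ]
t 2.35 pos [539.  243.  210.5] x-axis deg 9.6 dp [-1.000e-01  1.000e-01  1.325e+02] twist 0.011 F [-0.5  0.2 -0.3] open 87.8
```

View pics/c.png

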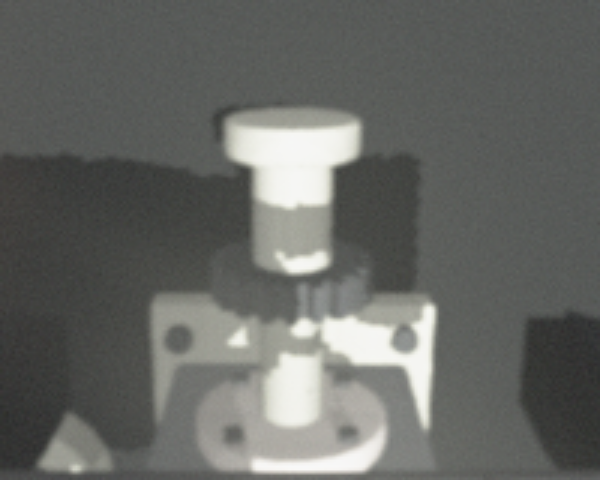

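Call:
send_rows([
  [-0.0017,0.0012,0.02],
  [-0.0017,0.0012,0.06],
  [-0.0017,0.0012,0.09],
  [-0.0017,0.0012,0.115],
  [-0.0017,0.0012,0.134],
], twist=[0,0,0,0,0], claw=[0.088,0.088,0.088,0.088,0.088])

```text
t: 2.98
position: [536.3, 240.1, 73.3]
ee_rot: [0.997, 0.083, -0.001, 0.0]
force: [0.5, -0.3, -0.1]
opening: 87.7
```

Call:
send_rows([
  [0,0,0],
  [0,0,0],
  [0,0,0],
  [0,0,0],
  [0,0,0],
], twist=[0,0,0,0,0], claw=[0.06,0.04,0.02,0.015,0.015], grip_force=40)

```text
t: 3.6
position: [538.2, 240.3, 76.3]
ee_rot: [0.997, 0.083, 0.0, -0.0]
force: [0.2, -0.5, 0.7]
opening: 40.3
```

Call:
send_rows([
  [0,0,0],
  [0,0,0],
  [0,0,0],
  [0,0,0],
], twist=[0,0,0,0], claw=[0.015,0.015,0.015,0.015])

```text
t: 4.1
position: [538.1, 240.2, 75.8]
ee_rot: [0.997, 0.083, 0.0, -0.0]
force: [1.8, -0.3, -0.4]
opening: 24.7
```

Gripped (opening 24.7 mm). Tool +y now pushes the shaft in.

Call:
send_rows([
  [0,0.002,0],
  [0,0.004,0],
  [0,0.006,0],
  [0,0.006,0],
], twist=[0,0,0,0], claw=[0.015,0.015,0.015,0.015])

```text
t: 4.6
position: [539.1, 234.1, 75.8]
ee_rot: [0.997, 0.083, 0.0, -0.0]
force: [1.5, 2.0, -0.7]
opening: 24.5
```

Call:
send_rows([
  [0,0.002,0],
  [0,0.003,0],
  [0,0.004,0],
  [0,0.004,0],
], twist=[0,0,0,0], claw=[0.015,0.015,0.015,0.015])

```text
t: 5.1
position: [539.8, 230.2, 75.8]
ee_rot: [0.997, 0.083, 0.0, 0.0]
force: [2.8, 1.8, 0.3]
opening: 24.7
```

Call:
send_rows([
  [0,0.002,0],
  [0,0.003,0],
  [0,0.004,0],
  [0,0.004,0],
], twist=[0,0,0,0], claw=[0.015,0.015,0.015,0.015])

```text
t: 5.6
position: [540.1, 228.2, 75.8]
ee_rot: [0.997, 0.082, 0.0, -0.002]
force: [1.1, 10.0, -2.2]
opening: 25.1
```

Call:
send_rows([
  [0,0.001,0],
  [0,0.002,0],
  [0,0.002,0],
  [0,0.002,0],
], twist=[0,0,0,0], claw=[0.015,0.015,0.015,0.015])

```text
t: 6.1
position: [540.1, 228.1, 75.8]
ee_rot: [0.997, 0.082, 0.0, -0.003]
force: [0.2, 15.6, -2.9]
opening: 24.5
```

Inner stop felt: the TCP held at y = 228.1 while the force rose to 15.6 N. Next I'll draw it out.

Call:
send_rows([
  [0,-0.005,0],
  [0,-0.01,0],
  [0,-0.015,0],
  [0,-0.02,0],
  [0,-0.022,0],
], twist=[0,0,0,0,0], claw=[0.015,0.015,0.015,0.015,0.015])

```text
t: 6.72
position: [537.1, 246.2, 75.8]
ee_rot: [0.997, 0.083, 0.0, 0.0]
force: [4.0, -1.6, 0.1]
opening: 24.5
```

Call:
send_rows([
  [0,-0.002,0],
  [0,-0.004,0],
  [0,-0.004,0],
  [0,-0.004,0],
], twist=[0,0,0,0], claw=[0.015,0.015,0.015,0.015])

```text
t: 7.22
position: [536.5, 250.3, 75.8]
ee_rot: [0.997, 0.083, 0.0, -0.0]
force: [5.0, -0.4, -0.3]
opening: 25.0
```

Call:
send_rows([
  [0,-0.002,0],
  [0,-0.004,0],
  [0,-0.005,0],
  [0,-0.005,0],
], twist=[0,0,0,0], claw=[0.015,0.015,0.015,0.015])

```text
t: 7.72
position: [535.8, 254.1, 75.8]
ee_rot: [0.997, 0.083, 0.0, 0.001]
force: [5.3, -4.3, -0.1]
opening: 24.9
```

Call:
send_rows([
  [0,-0.001,0],
  [0,-0.002,0],
  [0,-0.003,0],
  [0,-0.003,0],
  [0,-0.003,0],
], twist=[0,0,0,0,0], claw=[0.015,0.015,0.015,0.015,0.015])

```text
t: 8.35
position: [535.8, 254.3, 75.8]
ee_rot: [0.997, 0.083, 0.0, 0.003]
force: [8.0, -13.9, 2.4]
opening: 24.8
```

Outer stop felt: y = 254.3 at 13.9 N. That makes the float about 26.5 mm, with its middle at y ≈ 241.2.

Call:
send_rows([
  [0,0.006,0],
  [0,0.012,0],
  [0,0.015,0],
  [0,0.017,0],
  [0,0.017,0],
], twist=[0,0,0,0,0], claw=[0.015,0.015,0.015,0.015,0.015])

```text
t: 8.98
position: [537.8, 242.0, 75.8]
ee_rot: [0.997, 0.083, 0.0, -0.001]
force: [4.2, 2.3, -1.8]
opening: 24.7
```

Call:
send_rows([
  [0,0,0],
  [0,0,0],
  [0,0,0],
  [0,0,0],
], twist=[0,0,0,0], claw=[0.015,0.015,0.015,0.015])

```text
t: 9.48
position: [537.8, 242.0, 75.8]
ee_rot: [0.997, 0.083, 0.0, -0.001]
force: [5.1, 1.4, -0.6]
opening: 24.6
```

Call:
send_rows([
  [0,0.001,0],
  [0,0.001,0],
  [0,0.001,0],
  [0,0.001,0],
], twist=[0,0,0,0], claw=[0.015,0.015,0.015,0.015])

```text
t: 9.98
position: [538.0, 241.3, 75.8]
ee_rot: [0.997, 0.083, 0.0, -0.001]
force: [4.4, 2.8, -0.9]
opening: 24.7
```

Call:
send_rows([
  [0,0,0],
  [0,0,0],
  [0,0,0],
  [0,0,0],
  [0,0,0],
], twist=[0,0,0,0,0], claw=[0.03,0.05,0.07,0.088,0.088])

```text
t: 10.6
position: [537.7, 240.1, 75.6]
ee_rot: [0.997, 0.083, -0.0, 0.0]
force: [-0.7, 0.3, 0.6]
opening: 67.9
```

Call:
send_rows([
  [0,0,0],
  [0,0,-0.03],
  [0,0,-0.07],
  [0,0,-0.11],
  [0,0,-0.15],
], twist=[0,0,0,0,0], claw=[0.088,0.088,0.088,0.088,0.088])

```text
t: 11.22
position: [537.7, 240.1, 227.0]
ee_rot: [0.997, 0.083, -0.0, -0.0]
force: [0.2, 0.2, -0.3]
opening: 88.3
```

Call:
send_rows([
  [0,0.04,0],
  [0,0.09,0],
  [0,0.14,0],
  [0,0.19,0],
  [0,0.24,0],
], twist=[0,0,0,0,0], claw=[0.088,0.088,0.088,0.088,0.088])

```text
t: 11.85
position: [577.6, 1.9, 225.9]
ee_rot: [0.997, 0.083, 0.0, -0.0]
force: [0.7, -1.1, -0.4]
opening: 88.4
```

Call:
send_rows([
  [0,0,0],
  [0,0,0],
], twist=[0,0], claw=[0.088,0.088])

```text
t: 12.1
position: [577.3, 3.6, 225.6]
ee_rot: [0.997, 0.082, -0.0, -0.0]
force: [0.3, 0.2, -0.2]
opening: 87.9
```

```bash
python3 - <<'E'
from h import *
s=ctrl.state(); im=ctrl.get_image('wrist'); save(im,'w2.png')
for q in ['post','neck']:
    for d in ctrl.mark_of(im,q)[:2]: print(q,round(d['score'],2),w(im,d['xyz'],s).round(1))
im=ctrl.get_image('top'); save(im,'t2.png')
for q in ['post','neck']:
    for d in ctrl.mark_of(im,q)[:2]: print(q,round(d['score'],2),w(im,d['xyz']).round(1))
rel([594.5,-104,128],np.radians(9.3))
a=cv2.imread('pics/w2.png');b=cv2.imread('pics/t2.png')[120:270,180:420]
cv2.imwrite('pics/b.png',cv2.resize(np.vstack([cv2.resize(a,(480,300)),cv2.resize(b,(480,300))]),(480,600)))
E
```

```text
post 0.58 [ 599.4 -103.8  131.3]
post 0.58 [555.7 111.3  -2.3]
post 0.69 [ 593.6 -108.8  128.3]
post 0.31 [329.3 264.9   3.6]
neck 0.78 [541.1 242.8  73.2]
t 12.4 pos [577.4   4.5 225.7] x-axis deg 9.6 dp [ -1.2 109.9  97.7] twist 0.005 F [-0.7  0.3  0.2] open 87.9
```

View pics/b.png

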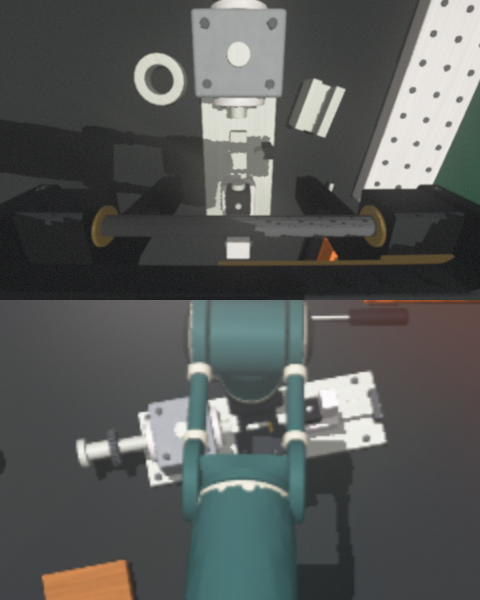

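The wrist view shows the post top as a white square at about (317, 329), in line with the shaft. I'll locate it with a ray at z = 152.

```bash
python3 - <<'E'
from h import *
s=ctrl.state(); im=ctrl.get_image('wrist')
M=np.array(im['mount']);R=Ro.from_quat(s['ee_rot']).as_matrix()
g=im['color'][300:352,290:350].mean(2); print(g[::3,::4].astype(int))
for px in [(302,317),(317,317),(332,317),(317,329)]:
    u=cv2.undistortPoints(np.array([[px]],float),np.array(im['K']),np.array(im['distortion']))[0,0]
    r=R@M[:3,:3]@np.array([*u,1]); c=R@M[:3,3]+s['position']
    print(px,(c+r*(152-c[2])/r[2]).round(1))
E
```

```text
[[ 66  67  69  70  73  72  71  75  81  90  98 100  97 100  99]
 [ 70  66  71  70  69  70  71  72  71  72  72  77  87 100 103]
 [ 66  66  70  69  69  72  70  73  69  72  71  72  73  71  78]
 [ 64  69  66  68  73  68  71  71  67  70  68  69  73  68  87]
 [ 68  68  68  70  70  69  67  67  67  69  69  66  69  68  71]
 [ 64  67  65  73  83  84  83  82  84  84  86  64  70  71  68]
 [ 65  70  64 104 115 121 123 119 117 121 119  64  70  65  69]
 [ 68  67  71 106 121 121 119 119 122 118 121  75  64  65  70]
 [ 65  65  84 163 196 190 194 189 191 188 186  97  62  67  69]
 [ 67  69  80 200 227 224 226 223 225 225 222  98  68  66  71]
 [ 64  65  70 200 222 225 225 226 227 225 222  70  72  67  64]
 [ 66  69  68 196 225 224 225 227 226 226 221  69  66  61  62]
 [ 69  66  68 193 225 225 226 225 225 225 219  67  66  64  61]
 [ 67  64  66 193 224 225 224 226 225 225 211  67  66  68  67]
 [ 65  66  65 186 224 225 224 224 224 222 215  66  67  64  65]
 [ 63  66  63 121 167 165 164 170 168 162 149  61  64  67  63]
 [ 67  70  74  69  75  71  71  70  80  74  68  74  74  70  71]
 [ 71  76  77  75  78  76  79  74  77  79  76  73  77  77  76]]
(302, 317) [579.  -88.4 152. ]
(317, 317) [591.9 -86.2 152. ]
(332, 317) [604.8 -84.  152. ]
(317, 329) [594.  -98.7 152. ]
```

Call:
send_rows([
  [-0.001,0.05,0],
  [-0.001,0.1,0],
  [-0.001,0.111,0.0],
  [-0.001,0.111,0.03],
  [-0.001,0.111,0.06],
], twist=[0,0,0,0,0], claw=[0.088,0.088,0.088,0.088,0.088])

```text
t: 13.08
position: [595.3, -105.6, 165.6]
ee_rot: [0.997, 0.083, 0.001, -0.0]
force: [0.1, 0.2, -0.5]
opening: 87.8
```

Call:
send_rows([
  [0,0,0.02],
  [0,0,0.036],
  [0,0,0.036],
  [0,0,0.036],
], twist=[0,0,0,0], claw=[0.088,0.088,0.06,0.05], grip_force=40)

```text
t: 13.58
position: [595.6, -106.2, 130.6]
ee_rot: [0.997, 0.083, 0.001, 0.0]
force: [-0.4, -0.4, 0.6]
opening: 70.1
```

Call:
send_rows([
  [0,0,0],
  [0,0,0],
  [0,0,0],
  [0,0,0],
  [0,0,0],
], twist=[0,0,0,0,0], claw=[0.03,0.018,0.018,0.018,0.018])

```text
t: 14.2
position: [594.8, -106.2, 129.8]
ee_rot: [0.997, 0.083, -0.0, -0.0]
force: [-0.3, -0.6, 0.5]
opening: 27.4
```

Call:
send_rows([
  [0,-0.006,0],
  [0,-0.016,0],
  [0,-0.026,0],
  [0,-0.036,0],
  [0,-0.042,0],
], twist=[0,0,0,0,0], claw=[0.018,0.018,0.018,0.018,0.018])

```text
t: 14.82
position: [587.8, -63.8, 129.8]
ee_rot: [0.997, 0.083, 0.0, -0.0]
force: [-1.0, -2.0, 1.9]
opening: 27.8
```

Call:
send_rows([
  [0,-0.003,0],
  [0,-0.006,0],
  [0,-0.009,0],
  [0,-0.012,0],
  [0,-0.012,0],
], twist=[0,0,0,0,0], claw=[0.018,0.018,0.018,0.018,0.018])

```text
t: 15.45
position: [586.3, -54.4, 129.9]
ee_rot: [0.997, 0.083, 0.0, 0.001]
force: [0.4, -7.7, 1.7]
opening: 27.8
```

Call:
send_rows([
  [0,-0.003,0],
  [0,-0.006,0],
  [0,-0.009,0],
  [0,-0.01,0],
  [0,-0.01,0],
], twist=[0,0,0,0,0], claw=[0.018,0.018,0.018,0.018,0.018])

```text
t: 16.08
position: [584.3, -42.4, 129.8]
ee_rot: [0.997, 0.083, 0.0, -0.0]
force: [-0.8, -0.3, 2.0]
opening: 28.0
```

Past the detent (7.7 N, then nothing). I'll carry on to the end stop.

Call:
send_rows([
  [0,-0.002,0],
  [0,-0.003,0],
  [0,-0.004,0],
  [0,-0.004,0],
], twist=[0,0,0,0], claw=[0.018,0.018,0.018,0.018])

```text
t: 16.58
position: [584.0, -40.3, 129.9]
ee_rot: [0.997, 0.083, 0.0, 0.001]
force: [0.9, -6.8, 2.3]
opening: 27.9
```

Call:
send_rows([
  [0,-0.002,0],
  [0,-0.003,0],
  [0,-0.003,0],
  [0,-0.003,0],
], twist=[0,0,0,0], claw=[0.018,0.018,0.018,0.018])

```text
t: 17.08
position: [583.9, -40.1, 129.8]
ee_rot: [0.997, 0.083, 0.001, 0.003]
force: [2.4, -15.1, 0.0]
opening: 27.7
```

End stop felt at y = −40.1, where it was predicted. I'll relax the push, then release and retreat.

Call:
send_rows([
  [0,0.002,0],
  [0,0.003,0],
  [0,0.003,0],
], twist=[0,0,0], claw=[0.018,0.018,0.018])

```text
t: 17.45
position: [584.0, -40.3, 129.8]
ee_rot: [0.997, 0.083, 0.0, 0.001]
force: [0.7, -6.7, 1.2]
opening: 27.8
```

Call:
send_rows([
  [0,0,0],
  [0,0,0],
  [0,0,0],
  [0,0,0],
  [0,0,0],
], twist=[0,0,0,0,0], claw=[0.04,0.06,0.07,0.07,0.07])

```text
t: 18.08
position: [583.6, -39.0, 129.7]
ee_rot: [0.997, 0.083, -0.0, -0.0]
force: [0.4, 0.2, 0.2]
opening: 69.9
```

Call:
send_rows([
  [0,0,-0.02],
  [0,0,-0.05],
  [0,0,-0.09],
  [0,0,-0.12],
  [0,0,-0.12],
], twist=[0,0,0,0,0], claw=[0.07,0.07,0.07,0.07,0.07])

```text
t: 18.7
position: [586.0, -39.4, 254.8]
ee_rot: [0.997, 0.083, 0.004, 0.001]
force: [-0.9, -0.3, 0.2]
opening: 69.6
```

Call:
send_rows([
  [0,0.05,0],
  [0,0.1,0],
  [0,0.15,0],
  [0,0.2,0],
  [0,0.2,0],
], twist=[0,0,0,0,0], claw=[0.07,0.07,0.07,0.07,0.07])

```text
t: 19.32
position: [616.1, -239.5, 248.3]
ee_rot: [0.997, 0.081, -0.001, -0.0]
force: [-0.4, 0.3, 0.0]
opening: 69.7
```

```bash
python3 - <<'E'
from h import *
for n in ['top','scene']:
    im=ctrl.get_image(n); save(im,n+'3.png')
    for q in ['neck','post','v_block','ring_gauge','screwdriver']:
        for d in ctrl.mark_of(im,q)[:1]: print(n,q,round(d['score'],2),w(im,d['xyz']).round(1))
rel([594.5,-104,128],np.radians(9.3))
a=cv2.imread('pics/scene3.png')[180:280,230:430];b=cv2.imread('pics/top3.png')[120:270,180:420]
cv2.imwrite('pics/d.png',np.vstack([cv2.resize(a,(560,280)),cv2.resize(b,(560,320))]))
E
```

```text
top post 0.83 [581.6 -42.6 130. ]
top v_block 0.91 [685.8  69.5  -0.8]
top ring_gauge 0.69 [4.431e+02 6.920e+01 3.000e-01]
top screwdriver 0.56 [ 761.5 -152.3   -3.5]
scene neck 0.63 [538.1 242.2  79. ]
scene post 0.83 [586.4 -38.5 136.5]
scene v_block 0.72 [ 6.844e+02  6.660e+01 -2.000e-01]
scene ring_gauge 0.59 [444.2  70.8  -3.4]
scene screwdriver 0.81 [ 756.2 -145.3   -1.5]
t 19.93 pos [ 616.8 -235.8  249.9] x-axis deg 9.6 dp [-1.000e-01 -1.337e+02  1.219e+02] twist 0.004 F [-0.3  0.4 -0.3] open 69.7
```

View pics/d.png

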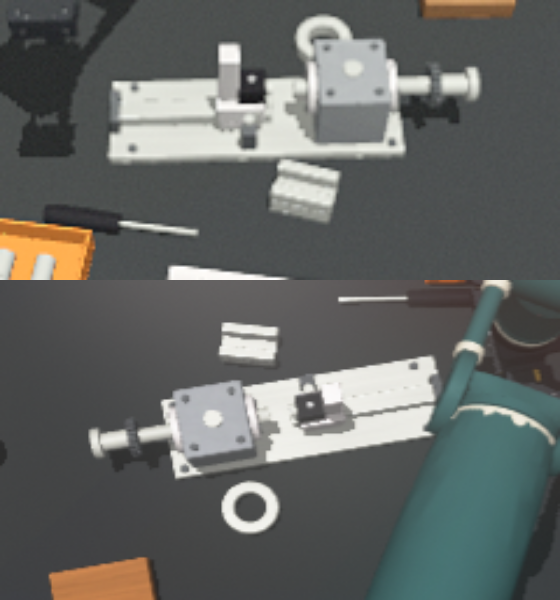

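The pictures show the sensor at the detent end of its rail, the shaft centred (neck at y ≈ 242, target 241.2) and the nearby bystanders where they were. The arm is clear, so I'm handing in.

```bash
python3 -c "
from workcell import ctrl
print(ctrl.job_done())"
```

```text
the job is handed in; nothing more can be done
None
```

I checked the shaft's end float, centred the shaft and pushed the sensor home past its detent, then handed the job in at about 20 s. The hand-in gives no verdict, so the result rests on my own checks.

- **End float:** I felt the inner stop at world y = 228.1 mm (15.6 N) and the outer stop at 254.3 mm (13.9 N). That is a float of about 26.5 mm, with its middle at y = 241.2 mm.
- **Shaft centred:** The gripper held the shaft at y = 241.3 mm before release and sprang back about 1 mm as it opened. The last camera reading puts the neck at y = 242.2 mm, good to about 4 mm. The top camera did not find the neck in that last check, so this comes from the scene camera alone.
- **Sensor home:** The detent resisted with about 7.7 N and then let go. I met the end stop at y = -40.1 mm (15.1 N), where it was predicted. After release the two cameras put the post at y = -42.6 and -38.5 mm, either side of that stop.
- **Bystanders and arm:** The V-block and ring gauge measured within a few mm of where they started. The screwdriver read about 8 mm off in the scene camera but within 4 mm in the top camera, and the arm never came near it. I did not re-measure the gauge case, spray can, cleaner or mouse. The arm is clear of everything and the contact force is near zero.

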